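# Close the back of a clock case

## Robot

A 7-joint arm with a two-finger parallel gripper is mounted at the origin on the work surface. World frame = base frame: x ahead of the robot, y to its left, z up, the work surface at z = 0. Lengths are in m, angles in rad, forces in N, time in s.
With the tool pointing down it reaches from about 0.4 to 0.875 m from the base axis. Payload 19.3 kg.
Tool frame: the origin (TCP) lies on the mounting face of the last link; the fingertips stand 173 mm ahead of it and the grasp point (between the pads) lies 155 mm ahead of it; z points along the fingers, y is the line along which they close (so a half turn about z gives the same grasp; the last joint's range is limited). The gripper opens to 85 mm and grips with 20 to 120 N. Pads are 22 mm wide; open, the fingers measure 114 mm over their backs; the gripper's body (76 mm by 85 mm) begins 54 mm behind the grasp point. The pads swing forward as they close: fully open they stand 13 mm farther back than shut.
Start: joints at [1.036, 0.521, -0.036, 1.599, 0.021, 1.021, -0.113], TCP at [0.28, -0.559, 0.405] pointing down, gripper open.
Joint ranges: [-2.91, 2.91], [-0.3, 2.13], [-1.5, 1.42], [0.17, 2.43], [-1.26, 4.41], [0.16, 1.93], [-2.52, 2.52]. Speed limits (rad/s): [1.89, 1.89, 2.39, 2.39, 3.01, 3.01, 3.01].

## Interface

Orientations are given as [roll, pitch, yaw] about the fixed x, y, z axes, in that order (R = Rz(yaw) Ry(pitch) Rx(roll)).
In Python, from workcell import bot, vision gives the robot as it stands.
- The arm moves only by the shell command python3 -m creep 'ROWS' [FORCE]. ROWS is JSON, a list that holds one entry, the list of rows, each a list of 7 numbers: the opening, from -1 (shut) to 1 (fully open), then the shift along the tool's x, y, z in cm, then the turn, a rotation vector about the tool's x, y, z in rad. In form: [[[grip, tx, ty, tz, rx, ry, rz], ...]]. A call has 1 to 12 rows; each row shifts and turns the commanded pose from where the row before left it, along the tool's axes as they then stand; what a row does not reach is not made up. A row lasts 1/8 s, in which the tool goes at most 62.5 mm and 10.7 degrees, less where a joint would pass 70% of its speed; a pose out of reach is approached as far as the arm can. A call with a gripper value outside its range is refused whole. The fingers move at their own pace and stop on an object; FORCE is the grip in N (left out, the last holds). Time passes only in rows, so rows that do not move let the fingers close. It gives the time, the measured TCP pose, the force, the opening and the grip force at its end, in the units of the state.
- bot.observe(): the state, without advancing time (a new reading comes with each control period).
- vision.grab_frame(name): name is "scene" or "side" or "wrist"; returns a dict with "image" (420x560x3 uint8, blue, green, red), "depth" (420x560 float32, m along the optical axis (not along the pixel's ray), 0 where there is no reading), "fovy" (degrees; the focal length in pixels is half the picture's height over the tangent of half this angle, whatever the lens; pixels are square), "cx", "cy" (the principal point, pixels), "cam_to_world" (4x4, takes a point from camera to world coordinates); the wrist camera has in their place "tool_from_camera" (4x4, takes a point from camera to tool coordinates, whose origin is the TCP and whose axes are the flange's). Camera axes: x right, y down, z forward; pixel columns grow to the right and rows downward; lengths in m; the calibration is good to about 2 mm. A picture is of the moment at which its call begins: read the wrist's pose just before it.
- bot.job_done(): hands the job in; it is judged then, once.
The state is a dict: "clock": time; "qpos": joint angles; "qd": joint speeds; "joint_efforts": joint torques, N m; "position": TCP position; "tool_rot": TCP orientation; "force": force on the tool from outside, world axes, zero at the start; "moment": the same for the moment, N m; "grip_width": finger opening in m; "finger_force": force on a finger pad.
Only numpy, scipy, OpenCV 4.12 (cv2) and the standard library are available. Lean on these libraries where they do the work, as an engineer would, in place of code of your own. Each camera call takes 0.05 s, during which the arm holds its last target. There are 200 camera calls.

## Task

Fit the notched wooden cover into the recess in the back of the clock case, with its notch over the brass pin, and press it down past the spring catches until it sits level and flush all over. Then turn the wooden turn-button round so that it points straight across the end of the cover and holds it in. Leave everything else where it lies.

Things in the scene. Friction and masses are not known exactly. Their poses are not given: they have to be found in the camera images.
- case: Pale wooden clock case lying face down, fixed to the bench, 60 mm high. Origin on the bench under the centre of the recess in its upturned back; z up. It spans x -100 to +130, y -90 to +90 mm. The recess is 103 (along x) x 62 x 10 mm deep. A finger scoop, as deep as the recess and 48 mm wide (along x), is at the middle of each long side and reaches out to y = +-70 mm.
- seat (a point): Centre of the recess at the height of its ledge, 50 mm above the bench; axes as the case. The recess is open in the middle, its ledge runs all round. The cover's origin belongs here, cover axes along case axes.
- catch (a point): One of four brass spring balls, 10 mm, in the long walls of the recess at x = +-32 mm from its centre; they stick about 2 mm out. A cover laid on them stands 5 to 6 mm proud; some 7 to 12 N straight down in its middle pushes it past them to the ledge, where friction keeps it. If an end or side stays up, press there too.
- pin (a point): Upright brass locating pin, 6 mm thick, in the -x end of the recess, 46 mm from its centre; it rises 4 mm above the case's back. The point is on its axis at the height of the back (60 mm).
- cover: The cover: pale wooden plate 100 x 60 x 10 mm, loose, lying flat on the bench right side up. Origin: centre of its underside; x along its length, z up. In the middle of its -x end is a notch 10 mm wide and 12 mm deep for the pin; the rest is plain. Can be gripped over its 60 mm width in the middle.
- cover_notch (a point): Point in the cover's notch, on its upper face, 46 mm from its centre; lies over the pin when the cover is in place.
- turn_button (a joint): Angle (rad) of the turn-button, a dark wooden arm 38 x 16 x 8 mm, 2 mm above the case's back. 0: arm points to the case's -x, 14 mm onto the cover's end; grows counter-clockwise from above (1.57: arm to the case's -y), so it closes clockwise. Starts at 1.4 or more, stops at -0.1 and 2.8, stays where left; about 1.5 N on its dowel moves it. A proud cover blocks it.
- button_pivot (a point): Pivot of the turn-button, 74 mm from the recess centre to the case's +x, at the height of the case's back (60 mm); axes as the case.
- button_grip (a point): Middle of the round upright dowel on the turn-button's arm, 12 mm thick, 27 mm from the pivot, from 10 to 34 mm above the case's back; the point is 25 mm above the back. The dowel is best pushed round sideways with closed fingers, above the arm; a firm pinch binds, as it has to turn in the fingers.
- blank: Plain wooden blank 130 x 85 x 10 mm without notch; not the cover. Leave it.
- plug: Brass disc 26 mm wide, 12 mm high, lying on the case's back near its (-x, -y) corner, clear of the recess. Leave it.
- jar: Small jar, 40 mm wide, 50 mm high, on the bench near the cover. Leave it.
- hammer: Hammer at the far side. Leave it.
- driver: Screwdriver at the left. Leave it.
- brush: Brush at the right. Leave it.
- glue: White bottle, 160 mm high, far right. Leave it.
- tin: Metal tin, 70 mm wide, 45 mm high, far left. Leave it.
Mind the look-alikes: they are no part of the job. What is shaped like the cover but grey or red is not meant.

How it is judged:
On the way, in this order (a step that is already met when the one before it is completed fails the run):
1. the cover is pressed level onto the ledge, notch over the pin, before the turn-button comes over it (horizontal distance between cover and seat below 0.0025 m and z of cover in the frame of seat between -0.002 and 0.0015 m and angle between the z axis of cover and the z axis of case, either way round below 0.02 rad and horizontal distance between cover_notch and pin below 0.005 m and value of joint turn_button above 0.9 rad), for 0.2 s.
2. the turn-button is turned across the end of the cover (value of joint turn_button below 0.25 rad), for 0.1 s.
At the end, for the whole second after the job is handed in: The cover lies at rest in the recess, its centre within 2.5 mm of the recess centre, within 1.5 mm of fully down and within 0.02 rad of level, its notch over the pin (within 5 mm), and the turn-button points across its end within 0.25 rad (horizontal distance between cover and seat below 0.0025 m and z of cover in the frame of seat between -0.002 and 0.0015 m and angle between the z axis of cover and the z axis of case, either way round below 0.02 rad and horizontal distance between cover_notch and pin below 0.005 m and value of joint turn_button below 0.25 rad and linear speed of cover below 0.01 m/s); the robot touches nothing.
It fails at once if another thing on the bench or case is shifted by more than 40 mm (distance of any of blank, plug, jar, hammer, driver, brush, glue, tin from where it was at the start of the episode above 0.04 m).
It also fails if it takes over 61 s, if anything falls off the work surface, if the arm or the gripper's body presses on something with over 40 N, if the wrist force passes 120 N, or if a joint passes its speed limit or range.

## Working session

There is one attempt and no reset: what is moved stays moved. The work goes in short steps, Python scripts to look and compute and a shell command to move; the robot and the scene stay as the last step left them, time stands still between calls to the robot, and variables do not carry over. Pictures are saved under pics/ and viewed, at most 10 in all, crops included, and the job is handed in when it is done.

```bash
mkdir -p pics; ls; cat > h.py <<'E'
import numpy as np, cv2
from workcell import bot, vision
from scipy.spatial.transform import Rotation as R
def T_tool():
    s=bot.observe(); T=np.eye(4); T[:3,:3]=R.from_euler('xyz',s['tool_rot']).as_matrix(); T[:3,3]=s['position']; return T
def grab(n):
    T=T_tool(); f=vision.grab_frame(n)
    f['T']=T@np.array(f['tool_from_camera']) if n=='wrist' else np.array(f['cam_to_world'])
    f['f']=f['image'].shape[0]/2/np.tan(np.radians(f['fovy'])/2); return f
def ray(f,uv,z):
    uv=np.atleast_2d(uv).astype(float); d=np.c_[(uv[:,0]-f['cx'])/f['f'],(uv[:,1]-f['cy'])/f['f'],np.ones(len(uv))]@f['T'][:3,:3].T
    o=f['T'][:3,3]; return o+d*((z-o[2])/d[:,2])[:,None]
def cloud(f):
    v,u=np.mgrid[:f['image'].shape[0],:f['image'].shape[1]]; d=f['depth']
    p=np.stack([(u-f['cx'])/f['f']*d,(v-f['cy'])/f['f']*d,d],-1)@f['T'][:3,:3].T+f['T'][:3,3]; return p
E
python3 - <<'E'
from h import *
s=bot.observe(); print(s)
for n in ['scene','side','wrist']:
    f=grab(n); np.save(f'{n}.npy',f,allow_pickle=True); cv2.imwrite(f'pics/{n}0.png',f['image']); print(n,f['fovy'],f['cx'],f['cy'],f['T'].round(3).tolist())
a=[np.load(f'{n}.npy',allow_pickle=True).item()['image'] for n in ['scene','side','wrist']]
E
```

```text
pics
{'clock': 0.0, 'qpos': array([ 1.03580795,  0.52199958, -0.03633572,  1.59996381,  0.02118871,
        1.02112485, -0.1127579 ]), 'qd': array([-0.0002549 , -0.00065188, -0.00029577,  0.00050664, -0.00015082,
        0.0005076 ,  0.00018572]), 'joint_efforts': array([-9.88167449e-04, -9.27095532e+01,  1.97931156e+00, -3.69934988e+01,
        1.77271018e-02,  8.31843558e-03, -5.61965408e-06]), 'position': array([ 0.28007212, -0.55858753,  0.40415036]), 'tool_rot': array([-3.14048352e+00,  6.55642114e-05,  4.64821050e-01]), 'force': array([ 1.1704083 ,  0.11523453, -0.06351334]), 'moment': array([ 0.0521652 ,  0.04310262, -0.01933503]), 'finger_force': 0.0, 'grip_width': 0.085148795103278}
scene 54.314852070645834 278.0713851990732 204.85837872903733 [[-0.054, 0.856, -0.513, 1.082], [0.998, 0.054, -0.016, -0.015], [0.014, -0.513, -0.858, 0.954], [0.0, 0.0, 0.0, 1.0]]
side 54.943102259747306 278.3712877386877 204.9585443921536 [[-0.962, -0.184, 0.199, 0.322], [-0.272, 0.644, -0.715, 0.838], [0.004, -0.743, -0.67, 0.859], [0.0, 0.0, 0.0, 1.0]]
wrist 69.37923820865787 277.37620376391897 207.88591119279113 [[0.449, -0.847, -0.285, 0.353], [-0.894, -0.426, -0.142, -0.521], [-0.001, 0.318, -0.948, 0.374], [0.0, 0.0, 0.0, 1.0]]
```

View pics/scene0.png

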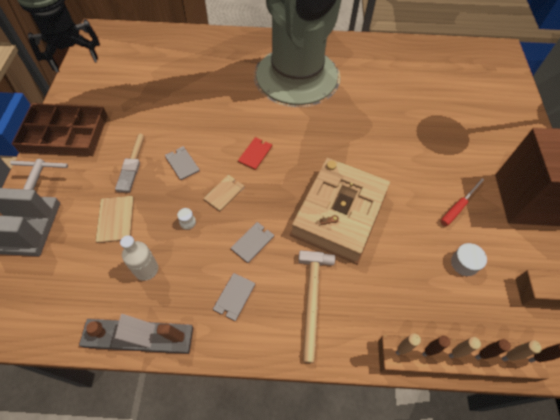

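View pics/side0.png

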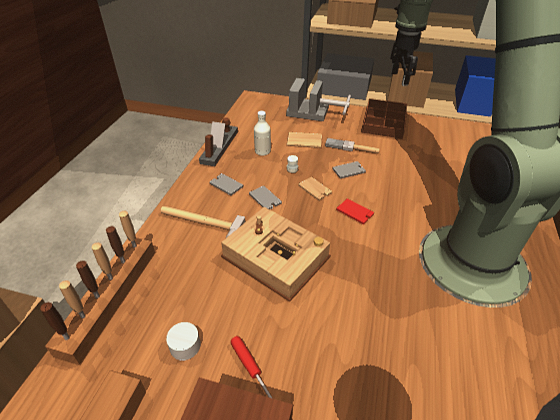

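Scene view: the pale notched plate at (223,193) is the cover candidate. The others are grey plates at (182,163), (252,242), (235,297), a red one at (255,153) and an unnotched pale blank at (115,219). Only (223,193) is pale wood, notched and about 100x60. The case is at (342,207), with the turn-button near (330,220) and the plug at (332,167). I'll confirm with a crop.

```bash
python3 - <<'E'
from h import *
f=np.load('scene.npy',allow_pickle=True).item(); im=f['image']
a=cv2.resize(im[165:225,190:265],(375*1,300),interpolation=cv2.INTER_CUBIC)
b=cv2.resize(im[155:260,285:395],None,fx=3.8,fy=3.8,interpolation=cv2.INTER_CUBIC)
a=cv2.copyMakeBorder(a,0,b.shape[0]-300,0,0,cv2.BORDER_CONSTANT)
cv2.imwrite('pics/crop1.png',np.hstack([a,b]))
for uv,z in [((223,193),.01),((342,207),.06),((346,200),.06)]: print(ray(f,uv,z))
E
```

```text
[[ 0.48905776 -0.18479582  0.01      ]]
[[0.54345761 0.13092746 0.06      ]]
[[0.52183445 0.14176324 0.06      ]]
```

View pics/crop1.png

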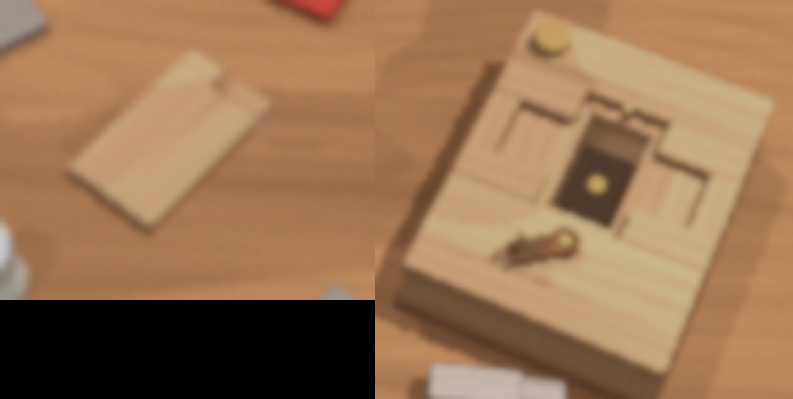

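Crop: the cover is confirmed, pale wood with its notch at the upper-right end (about (237,181) in the scene). In the case crop, the plug is at the (-x,-y) corner and the pin at the end nearest the robot. The button lies beyond the far end, pointing to case -y. Next I move over the cover for a wrist view.

```bash
python3 -m creep '[[[1,4.42,-3.0,0,0,0,0],[1,4.42,-3.0,0,0,0,0],[1,4.42,-3.0,0,0,0,0],[1,4.42,-3.0,0,0,0,0],[1,4.42,-3.0,0,0,0,0],[1,4.42,-3.0,0,0,0,0],[1,4.42,-3.0,0,0,0,0],[1,4.42,-3.0,0,0,0,0],[1,0,0,1.5,0,0,-0.175],[1,0,0,1.5,0,0,-0.175],[1,0,0,1.5,0,0,-0.175],[1,0,0,1.5,0,0,-0.175]]]'
python3 -m creep '[[[1,0,0,1.5,0,0,-0.175],[1,0,0,1.5,0,0,-0.175],[1,0,0,0,0,0,-0.175],[1,0,0,0,0,0,-0.175],[1,0,0,0,0,0,-0.175],[1,0,0,0,0,0,-0.175],[1,0,0,0,0,0,-0.175],[1,0,0,0,0,0,0],[1,0,0,0,0,0,0]]]'
python3 - <<'E'
from h import *
print(bot.observe()['qpos'])
f=grab('wrist'); np.save('w1.npy',f,allow_pickle=True); cv2.imwrite('pics/w1.png',f['image'])
E
```

```text
clock: 1.65
position: [0.4886, -0.1856, 0.3441]
tool_rot: [-3.141, -0.0, 1.171]
force: [-0.5, -0.2, -1.0]
grip_width: 0.0854
finger_force: 0.0
clock: 2.78
position: [0.4886, -0.1857, 0.3146]
tool_rot: [-3.142, -0.0, 2.386]
force: [0.6, -0.1, -0.2]
grip_width: 0.0854
finger_force: 0.0
[ 0.69519678  0.54237207 -0.60087088  1.92858763  0.42002565  0.79733143
  0.67658645]
```

View pics/w1.png

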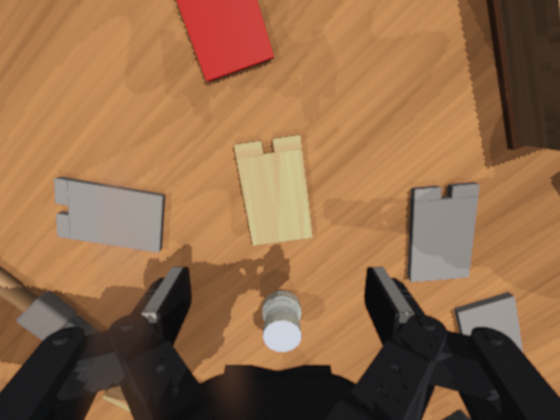

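Wrist view: the cover is at (275,192) with its notch at the top (268,150). The jar, at (282,320), is off its other end, and the red and grey look-alikes are well apart. Now I measure.

```bash
cat >> h.py <<'E'
def cover_pose(f,z,guess,rad=.09):
    """pale wood blob -> ray each pixel to plane z, min-area rect"""
    im=f['image'].astype(int); hsv=cv2.cvtColor(f['image'],cv2.COLOR_BGR2HSV)
    P=cloud(f); m=((hsv[...,0]>=19)&(hsv[...,0]<=32)&(hsv[...,1]<150)&(hsv[...,1]>50)&(hsv[...,2]>120)&(np.linalg.norm(P[...,:2]-guess,axis=-1)<rad)).astype(np.uint8)
    m=cv2.morphologyEx(m,cv2.MORPH_OPEN,np.ones((3,3)))
    n,l,st,_=cv2.connectedComponentsWithStats(m); k=1+np.argmax(st[1:,4]); m=(l==k).astype(np.uint8)
    c=max(cv2.findContours(m,cv2.RETR_EXTERNAL,cv2.CHAIN_APPROX_NONE)[0],key=cv2.contourArea)[:,0]
    w=ray(f,c,z)[:,:2]; (cx,cy),(a,b),t=cv2.minAreaRect((w*1000).astype(np.float32))
    return m,c,w,(cx,cy),(a,b),t
E
python3 - <<'E'
from h import *
f=np.load('w1.npy',allow_pickle=True).item()
hsv=cv2.cvtColor(f['image'],cv2.COLOR_BGR2HSV); print(hsv[200,260],hsv[180,290],hsv[100,275],hsv[270,340]); P=cloud(f); print(P[200,265],P[200,350],P[335,283],P[210,275])
m,c,w,ce,sz,t=cover_pose(f,.010,P[195,275,:2]); print(m.sum(),ce,sz,t)
b=cv2.boxPoints((ce,sz,t)); print(b)
# jar
print(ray(f,(282,335),.05), T_tool()[:3,3])
E
```

```text
[ 21  87 205] [ 26  73 206] [ 15 139 197] [ 15 143 184]
[ 0.42903147 -0.12891679  0.284059  ] [ 5.41148275e-01 -1.36862985e-01  8.97489551e-05] [ 0.58248392 -0.266146    0.04950585] [ 0.49600979 -0.19510934  0.00956558]
6189 (483.45611572265625, -183.75503540039062) (59.62168884277344, 99.74715423583984) 54.90234375
[[ 425.5105  -179.46957]
 [ 507.12097 -236.82138]
 [ 541.40173 -188.0405 ]
 [ 459.79126 -130.68869]]
[[ 0.5815114  -0.26654575  0.05      ]] [ 0.48864967 -0.18567409  0.31469486]
```

```bash
python3 -m creep '[[[1,0,0,0,0,0,-0.143],[1,0.53,-0.14,2,0,0,0],[1,0,0,3,0,0,0],[1,0,0,3,0,0,0],[1,0,0,3,0,0,0],[1,0,0,2,0,0,0],[1,0,0,1,0,0,0],[1,0,0,0.55,0,0,0],[1,0,0,0,0,0,0]]]' 
python3 -m creep '[[[-1,0,0,0,0,0,0],[-1,0,0,0,0,0,0],[-1,0,0,0,0,0,0],[-1,0,0,0,0,0,0],[-1,0,0,0,0,0,0],[-1,0,0,0,0,0,0],[-1,0,0,0,0,0,0],[-1,0,0,0,0,0,0]]]' 50
```

```text
clock: 3.95
position: [0.4836, -0.1838, 0.1694]
tool_rot: [-3.142, 0.0, 2.532]
force: [1.0, -0.5, -0.1]
grip_width: 0.0854
finger_force: 0.0
clock: 4.95
position: [0.4837, -0.1839, 0.17]
tool_rot: [-3.142, 0.001, 2.532]
force: [-2.3, 0.2, 12.1]
grip_width: 0.0586
finger_force: 51.4
```

```bash
python3 -m creep '[[[-1,0,0,-2,0,0,0],[-1,0,0,-4,0,0,0],[-1,0,0,-5,0,0,0],[-1,0,0,-5,0,0,0],[-1,0,0,-5,0,0,0],[-1,0,0,-5,0,0,0],[-1,0,0,-4,0,0,0]]]'
python3 - <<'E'
from h import *
f=np.load('scene.npy',allow_pickle=True).item()
px=np.array([(325.8,158.2),(390.3,181.8),(360.5,252.9),(293.4,224.7)])
w=ray(f,px,.06)[:,:2]; m=np.array([(-100,-90),(-100,90),(130,90),(130,-90)])/1000.
A,B=m-m.mean(0),w-w.mean(0); th=np.arctan2((A[:,0]*B[:,1]-A[:,1]*B[:,0]).sum(),(A*B).sum()); Rm=np.array([[np.cos(th),-np.sin(th)],[np.sin(th),np.cos(th)]])
t=w.mean(0)-Rm@m.mean(0); print(np.degrees(th),t,(w-(m@Rm.T+t))*1000)
c=np.array([t[0],t[1]]);print('pin',Rm@[-.046,0]+t,'piv',Rm@[.074,0]+t, bot.observe()['grip_width'],bot.observe()['qpos'])
E
```

```text
clock: 5.82
position: [0.4832, -0.1836, 0.4716]
tool_rot: [3.142, 0.001, 2.533]
force: [-0.5, 0.3, -0.2]
grip_width: 0.0582
finger_force: 55.1
-21.93997191530028 [0.51574222 0.13871734] [[ 1.1147632  -2.00431026]
 [ 1.10677492  1.30484769]
 [-1.57480671 -1.84695639]
 [-0.64673142  2.54641896]]
pin [0.47307374 0.15590455] piv [0.58438283 0.11106835] 0.058234784568786335 [ 0.82757498  0.35230621 -0.74798737  1.77043471  0.264455    1.1205343
  0.95592708]
```

```bash
python3 -m creep '[[[-1,0,0,0,0,0,-0.113],[-1,0,0,0,0,0,-0.113],[-1,-0.07,4.45,0,0,0,0],[-1,-0.07,4.45,0,0,0,0],[-1,-0.07,4.45,0,0,0,0],[-1,-0.07,4.45,0,0,0,0],[-1,-0.07,4.45,0,0,0,0],[-1,-0.07,4.45,0,0,0,0],[-1,-0.07,4.45,0,0,0,0],[-1,0,0,0,0,0,0],[-1,0,0,0,0,0,0],[-1,0,0,0,0,0,0]]]'
python3 - <<'E'
from h import *
f=grab('wrist'); np.save('w2.npy',f,allow_pickle=True); cv2.imwrite('pics/w2.png',cv2.resize(f['image'],(800,600)))
E
```

```text
clock: 7.32
position: [0.6043, 0.1022, 0.4694]
tool_rot: [-3.141, 0.0, 2.757]
force: [-0.0, 0.0, -0.9]
grip_width: 0.0587
finger_force: 55.1
```

View pics/w2.png

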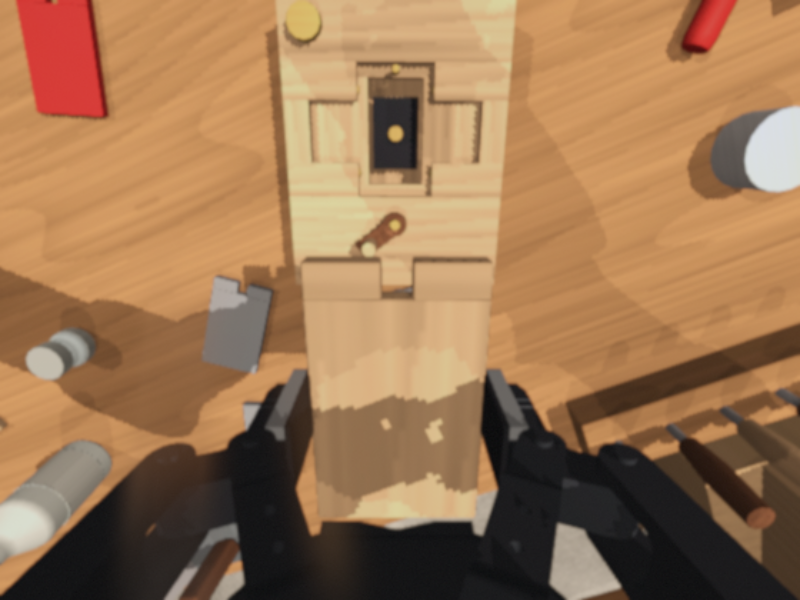

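Wrist view (800x600): the pin is at (397,70) and the recess spans (358,64) to (431,193). The pivot screw is at (395,225) and the dowel top at (368,250), so the button angle is roughly 2.2. The held cover is in the lower half, notch leading at (397,275). Next I measure the case and the cover in hand.

```bash
cat > meas.py <<'E'
from h import *
f=np.load('w2.npy',allow_pickle=True).item(); P=cloud(f); im=f['image']
th=np.radians(-21.94); t0=np.array([.5157,.1387])
C=np.array([[np.cos(th),np.sin(th)],[-np.sin(th),np.cos(th)]])
print('back z',np.median(P[20:40,320:350,2]),P[100:105,228:235,2].round(4).tolist()[0],'noise',P[20:40,320:350,2].std())
q=(P[...,:2]-t0)@C.T
# hole in back: depth
v,u=np.mgrid[:420,:560]; W=ray(f,np.c_[u.ravel(),v.ravel()],.06)[:,:2].reshape(420,560,2); qw=(W-t0)@C.T
box=(abs(qw[...,0])<.062)&(abs(qw[...,1])<.08)
hole=(P[...,2]<.0555)&box&(v<180)
hole=cv2.morphologyEx(hole.astype(np.uint8),cv2.MORPH_OPEN,np.ones((3,3)))
print('hole px',hole.sum())
h=hole>0
# lines per side in rough frame
rows=np.where(h.sum(1)>5)[0]
def edge(selcol,axis,side):
    out=[]
    idx=np.where(selcol)[0]
    for i in idx:
        l=h[:,i] if axis=='v' else h[i]
        k=np.where(l)[0]
        if len(k)<10: continue
        e=(k[0]-.5) if side==0 else (k[-1]+.5)
        out.append((i,e) if axis=='v' else (e,i))
    return ray(f,np.array(out),.06)[:,:2]
cols=np.arange(560)
for n,s in [('end-x',0),('end+x',1)]:
    p=(edge((cols>255)&(cols<298),'v',s)-t0)@C.T*1000; print(n,np.round(np.polyfit(p[:,1],p[:,0],1),4),np.median(p[:,0]))
r=np.arange(420)
for a,b in [(48,66),(120,130),(80,112)]:
  for s in (0,1):
    p=(edge((r>a)&(r<b),'h',s)-t0)@C.T*1000; print(a,s,np.round(np.polyfit(p[:,0],p[:,1],1),4),np.median(p[:,1]))
hsv=cv2.cvtColor(im,cv2.COLOR_BGR2HSV)
m=((hsv[...,0]>20)&(hsv[...,0]<32)&(hsv[...,1]>130)&(hsv[...,2]>120)).astype(np.uint8)
n,l,st,c=cv2.connectedComponentsWithStats(m)
for i in range(1,n):
    if st[i,4]>6 and c[i,1]<190 and 190<c[i,0]<380: print('brass',c[i].round(1),st[i,4],[((ray(f,c[i],z)[0,:2]-t0)@C.T*1000).round(1).tolist() for z in (.0,.064,.07,.094)])
E
python3 meas.py
python3 - <<'E'
import cv2; im=cv2.imread('pics/w2.png')
import numpy as np
f=np.load('w2.npy',allow_pickle=True).item()
cv2.imwrite('pics/crop2.png',cv2.resize(f['image'][20:200,190:370],(600,600),interpolation=cv2.INTER_CUBIC))
E
```

```text
back z 0.060135321557515276 [0.05, 0.0506, 0.0508, 0.0502, 0.0494, 0.0494, 0.0496] noise 0.015470735244817603
hole px 7659
end-x [ 1.20000e-03 -5.14987e+01] -52.23461109002052
end+x [1.00000e-03 4.90639e+01] 49.062639493854256
48 0 [  0.0515 -29.1644] -31.401722152955717
48 1 [-0.0801 25.8224] 29.220270915178535
120 0 [ -0.2699 -22.2178] -31.387945569707558
120 1 [ 0.2479 19.4491] 28.92554440553124
80 0 [ 1.24000e-02 -7.03381e+01] -70.44676634295206
80 1 [-8.40000e-03  6.79523e+01] 67.90133993676261
brass [208.    2.9] 8 [[-107.9, -86.3], [-90.1, -73.7], [-88.5, -72.5], [-81.8, -67.8]]
brass [208.6  16.3] 146 [[-93.3, -86.6], [-77.7, -74.0], [-76.2, -72.8], [-70.4, -68.1]]
brass [275.8 156.7] 12 [[83.1, -2.5], [73.0, -2.1], [72.1, -2.1], [68.3, -2.0]]
```

View pics/crop2.png

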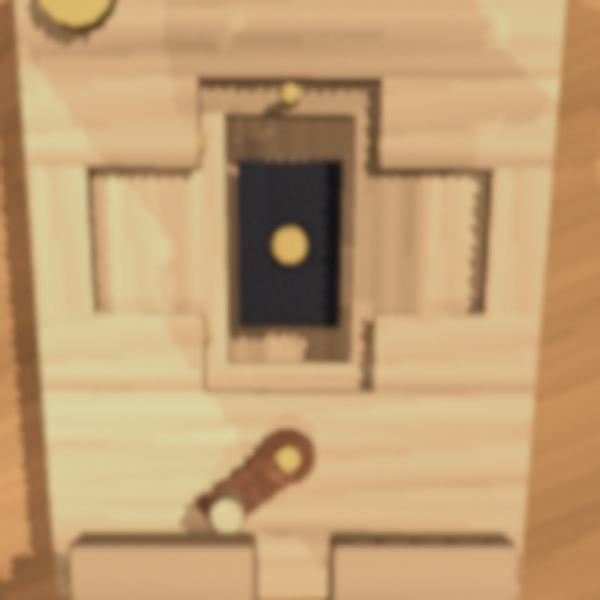

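Crop: the pin is at (290,93), the pivot at (288,458) and the dowel top at (227,514). The top-face edge of the cover's notch end is at row ~545. Now I compute the poses and the cover's offset in the hand.

```bash
python3 - <<'E'
from h import *
f=np.load('w2.npy',allow_pickle=True).item(); th=np.radians(-21.94); t0=np.array([.5157,.1387]); C=np.array([[np.cos(th),np.sin(th)],[-np.sin(th),np.cos(th)]])
q=lambda uv,z:((ray(f,uv,z)[:,:2]-t0)@C.T*1000).round(2)[0].tolist()
print('pin',q((277,47.9),.064),'piv',q((276.4,157.4),.07),'dowel',q((258.1,174.2),.094))
g=cv2.cvtColor(f['image'],cv2.COLOR_BGR2GRAY).astype(float)
print('front rows',g[176:190,235].round(),g[176:190,320].round())
print('notch rows',g[196:216,277].round())
for r in (195,205,240): print(r,'left',g[r,206:222].round(),'right',g[r,334:350].round())
tc=np.array(f['tool_from_camera']); 
def tool(uv,z):
    d=tc[:3,:3]@np.array([(uv[0]-f['cx'])/f['f'],(uv[1]-f['cy'])/f['f'],1]); o=tc[:3,3]; return ((o+d*(z-o[2])/d[2])*1000).round(2)
for uv in [(235,183),(320,183),(268,183),(289,183),(214,205),(343,205)]: print(uv,tool(uv,.160))
P=cloud(f); print('cover top z med',np.median(P[230:250,250:300,2]), 'fit slope', [np.median(P[a:a+8,b:b+15,2]).round(4) for a,b in ((190,225),(190,315),(330,235),(330,300))])
E
```

```text
pin [-47.19, -0.51] piv [72.94, -1.4] dowel [88.46, -22.5]
front rows [197. 193. 183. 155. 118.  99. 104. 127. 155. 172. 177. 178. 178. 178.] [185. 183. 175. 153. 122. 103. 104. 126. 154. 172. 178. 180. 180. 180.]
notch rows [187. 187. 182. 167. 149. 136. 118.  99.  94.  96.  99. 103. 111. 134.
 158. 171. 175. 176. 177. 176.]
195 left [120. 127. 131. 131. 134. 151. 169. 175. 176. 176. 175. 176. 176. 176.
 176. 176.] right [179. 179. 178. 178. 178. 179. 179. 178. 179. 177. 174. 163. 151. 146.
 145. 145.]
205 left [108. 108. 108. 107. 105. 116. 143. 162. 166. 167. 166. 166. 166. 167.
 166. 166.] right [169. 169. 169. 170. 169. 169. 170. 169. 166. 157. 145. 144. 145. 144.
 144. 144.]
240 left [110. 111. 111. 110. 110. 110. 111. 120. 141. 162. 172. 174. 174. 173.
 174. 174.] right [181. 178. 177. 174. 171. 169. 165. 160. 157. 155. 154. 153. 152. 151.
 151. 151.]
(235, 183) [ 50.16 -17.9  160.  ]
(320, 183) [ 50.18  19.32 160.  ]
(268, 183) [ 50.17  -3.45 160.  ]
(289, 183) [ 50.17   5.74 160.  ]
(214, 205) [ 40.03 -27.77 160.  ]
(343, 205) [ 40.05  30.09 160.  ]
cover top z med 0.3093436088545301 fit slope [np.float64(0.3094), np.float64(0.3094), np.float64(0.3094), np.float64(0.3093)]
```

```bash
python3 -m creep '[[[-1,4.85,-0.05,0,0,0,0],[-1,4.86,-0.05,0,0,0,0],[-1,0,0,0,0,0,0],[-1,0,0,4,0,0,0],[-1,0,0,4,0,0,0],[-1,0,0,4,0,0,0],[-1,0,0,4,0,0,0],[-1,0,0,4,0,0,0],[-1,0,0,2.4,0,0,0],[-1,0,0,0,0,0,0],[-1,0,0,0,0,0,0],[-1,0,0,0,0,0,0]]]'
python3 - <<'E'
from h import *
f=grab('wrist'); np.save('w3.npy',f,allow_pickle=True); cv2.imwrite('pics/w3.png',cv2.resize(f['image'][100:400,80:480],(800,600),interpolation=cv2.INTER_CUBIC))
E
```

```text
clock: 8.88
position: [0.5144, 0.1385, 0.2463]
tool_rot: [3.141, 0.001, 2.758]
force: [-0.7, 0.3, -0.9]
grip_width: 0.0582
finger_force: 55.0
```

View pics/w3.png

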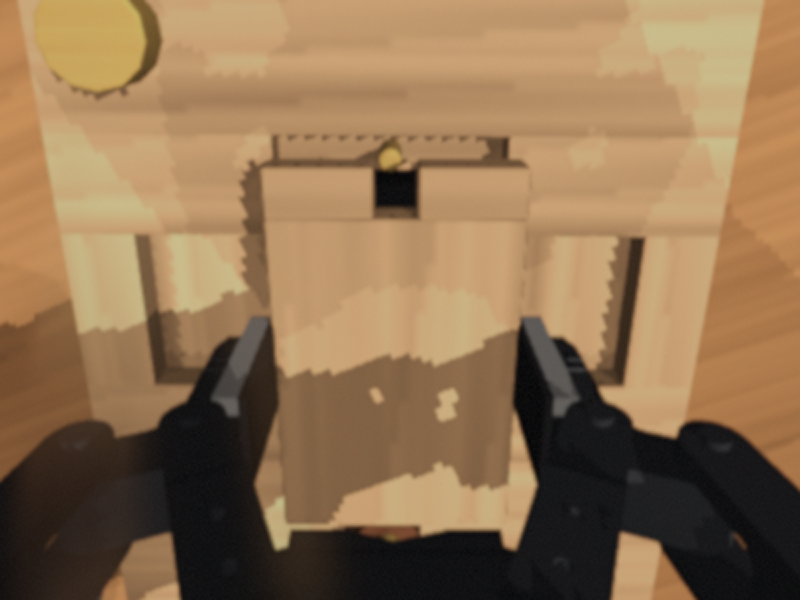

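Wrist view (2x crop): pin top at (390,153), notch between cols 374 and 418. Recess corners are at (274,136) and (508,136), scoop outer corners at (138,236) and (643,237). The cover's front edge is at row 168, corners at cols 262 and 526. Next I convert these to tool-frame offsets.

```bash
python3 - <<'E'
from h import *
f=np.load('w3.npy',allow_pickle=True).item(); tc=np.array(f['tool_from_camera']); z=bot.observe()['position'][2]
def tool(uv,zz):
    uv=np.array(uv)/2.+[80,100]-.25; d=tc[:3,:3]@np.array([(uv[0]-f['cx'])/f['f'],(uv[1]-f['cy'])/f['f'],1]); o=tc[:3,3]; return ((o+d*(zz-o[2])/d[2])*1000)[:2].round(2)
for n,uv,h in [('notchL',(374,170),.16),('notchR',(418,170),.16),('cornL',(262,168),.16),('cornR',(526,168),.16),('pin',(390,152),z-.064),('recL',(274,136),z-.06),('recR',(508,136),z-.06),('scL',(138,236),z-.06),('scR',(643,237),z-.06),('scLb',(155,384),z-.06),('scRb',(625,384),z-.06)]: print(n,tool(uv,h))
g=cv2.cvtColor(f['image'],cv2.COLOR_BGR2GRAY)
print(g[160:175,240],g[160:175,310]); print('recess row170 L',g[172,208:228],'R',g[172,325:345]); print('scoop row 225 L',g[225,142:160],'R',g[225,392:408])
E
```

```text
notchL [49.38 -4.01]
notchR [49.38  5.64]
cornL [ 49.82 -28.54]
cornR [49.84 29.31]
pin [48.48 -0.68]
recL [ 51.81 -30.74]
recR [51.82 29.87]
scL [ 24.18 -69.68]
scR [23.92 68.48]
scLb [-22.88 -70.93]
scRb [-22.85  69.2 ]
[153 152 150 149 148 147 144 140 136 137 142 144 144 143 143] [154 153 150 149 147 145 142 130 112 105 118 133 140 141 141]
recess row170 L [174 173 172 170 168 166 159 138 103  86 100 122 139 145 145 144 144 145
 144 145] R [ 76  76  77  75  76  72  61  50  65 112 149 161 162 161 160 160 160 161
 161 161]
scoop row 225 L [182 182 182 183 182 168 135 105  97  97  96  96  99 115 134 145 151 155] R [102  96  79  57  46  44  45  46  58 102 144 164 170 172 173 174]
```

```bash
python3 -m creep '[[[-1,0.06,-0.12,0.5,0,0,0.004],[-1,0,0,0.5,0,0,0],[-1,0,0,0.5,0,0,0],[-1,0,0,0.3,0,0,0],[-1,0,0,0,0,0,0]]]'
python3 -m creep '[[[-1,0,0,0.1,0,0,0],[-1,0,0,0.1,0,0,0],[-1,0,0,0,0,0,0]]]'
```

```text
clock: 9.55
position: [0.5129, 0.1378, 0.2269]
tool_rot: [-3.141, -0.0, 2.755]
force: [0.2, 0.8, -1.1]
grip_width: 0.0585
finger_force: 55.0
clock: 9.93
position: [0.513, 0.1377, 0.2253]
tool_rot: [3.142, 0.0, 2.755]
force: [-0.3, -0.9, 2.5]
grip_width: 0.0582
finger_force: 55.4
```

```bash
python3 -m creep '[[[-1,0,0,0.1,0,0,0],[-1,0,0,0.1,0,0,0],[-1,0,0,0,0,0,0]]]';python3 -m creep '[[[-1,0,0,0.1,0,0,0],[-1,0,0,0.1,0,0,0],[-1,0,0,0,0,0,0]]]'
```

```text
clock: 10.3
position: [0.5131, 0.1378, 0.2233]
tool_rot: [3.141, 0.0, 2.755]
force: [0.5, -0.4, 2.2]
grip_width: 0.0581
finger_force: 55.3
clock: 10.68
position: [0.513, 0.1377, 0.2211]
tool_rot: [-3.142, 0.0, 2.755]
force: [1.8, -0.6, -0.7]
grip_width: 0.0587
finger_force: 55.1
```

```bash
python3 -m creep '[[[-1,0,0,0.08,0,0,0],[-1,0,0,0,0,0,0],[-1,0,0,0.06,0,0,0],[-1,0,0,0,0,0,0]]]'
```

```text
clock: 11.18
position: [0.513, 0.1379, 0.2201]
tool_rot: [-3.142, 0.0, 2.755]
force: [0.1, -1.0, 9.6]
grip_width: 0.0581
finger_force: 56.2
```

```bash
python3 -m creep '[[[1,0,0,0,0,0,0],[1,0,0,0,0,0,0],[1,0,0,0,0,0,0],[1,0,0,0,0,0,0],[1,0,0,-1,0,0,0],[1,0,0,-3,0,0,0],[1,0,0,-4,0,0,0],[1,-1,0,-4,0,0,0],[1,-1,0,-4,0,0,0],[1,-2,0,0,0,0,0],[1,0,0,0,0,0,0],[1,0,0,0,0,0,0]]]'
python3 - <<'E'
from h import *
f=grab('wrist'); np.save('w4.npy',f,allow_pickle=True); cv2.imwrite('pics/w4.png',cv2.resize(f['image'],(800,600)))
E
```

```text
clock: 12.68
position: [0.5494, 0.1229, 0.3798]
tool_rot: [-3.141, -0.001, 2.755]
force: [0.5, 0.7, 0.1]
grip_width: 0.0854
finger_force: 0.0
```

View pics/w4.png

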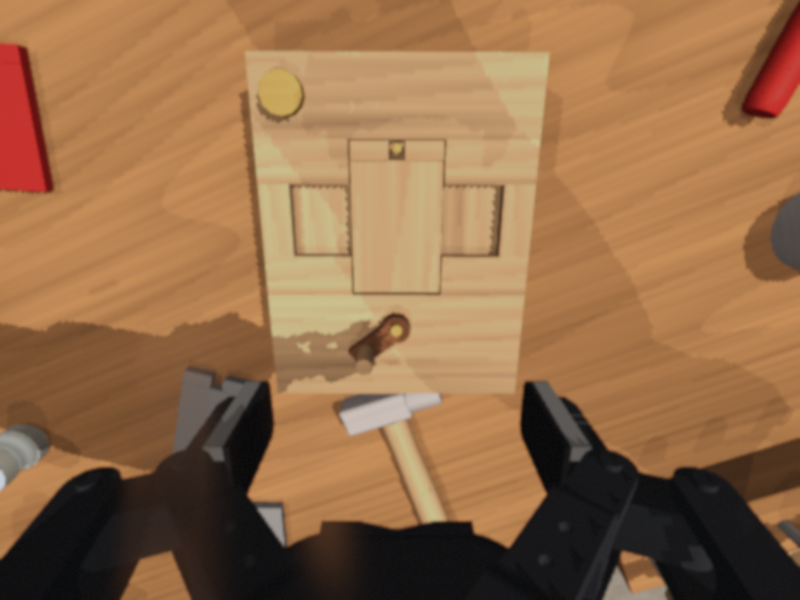

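The cover is in the recess, with its notch around the pin at (396,148). The button pivot is at (396,330) and the dowel top around (365,355), in shadow. Next I check flushness by depth and locate the dowel.

```bash
python3 - <<'E'
from h import *
f=np.load('w4.npy',allow_pickle=True).item(); P=cloud(f); s=.7
def fit(x0,x1,y0,y1):
    p=P[int(y0*s):int(y1*s),int(x0*s):int(x1*s)].reshape(-1,3); p=p[(p[:,2]>.05)&(p[:,2]<.075)]; return p
p=fit(358,436,170,285); A=np.c_[p[:,:2]-p[:,:2].mean(0),np.ones(len(p))]; print('cover',np.linalg.lstsq(A,p[:,2],rcond=None)[0].round(4),p[:,2].std())
b=np.vstack([fit(300,520,100,130),fit(300,340,265,290),fit(455,510,265,290)]); A=np.c_[b[:,:2]-p[:,:2].mean(0),np.ones(len(b))]; print('back',np.linalg.lstsq(A,b[:,2],rcond=None)[0].round(4))
d=(P[...,2]>.085)&(P[...,2]<.105)&(np.hypot(P[...,0]-.585,P[...,1]-.105)<.05); v,u=np.where(d); print('dowel',d.sum(),P[d].mean(0) if d.any() else 0,u.mean()/s,v.mean()/s)
print('pivot',ray(f,(396*s,330*s),.07))
pin=ray(f,(396.5*s,148*s),.064); print('pin',pin)
E
```

```text
cover [0.0006 0.0007 0.0613] 0.0007099423269604459
back [-0.001   0.0001  0.0601]
dowel 151 [0.58786    0.0849424  0.09250322] 363.7369914853359 363.2734153263955
pivot [[0.58269438 0.10996595 0.07      ]]
pin [[0.47157854 0.15547867 0.064     ]]
```

The cover is level but about 1.2 mm proud. I press it down with closed fingers.

```bash
python3 -m creep '[[[-1,1.92,0.04,3,0,0,0],[-1,1.92,0.04,3,0,0,0],[-1,0,0,3,0,0,0],[-1,0,0,3,0,0,0],[-1,0,0,1.5,0,0,0],[-1,0,0,0.4,0,0,0],[-1,0,0,0,0,0,0],[-1,0,0,0.2,0,0,0],[-1,0,0,0.1,0,0,0],[-1,0,0,0,0,0,0]]]'
python3 -m creep '[[[-1,0,0,0.1,0,0,0],[-1,0,0,0.1,0,0,0],[-1,0,0,0,0,0,0]]]'
```

```text
clock: 13.98
position: [0.5148, 0.1379, 0.238]
tool_rot: [3.141, 0.0, 2.755]
force: [0.6, 0.7, 0.4]
grip_width: 0.0004
finger_force: 0.0
clock: 14.35
position: [0.5147, 0.1379, 0.2357]
tool_rot: [-3.142, -0.0, 2.755]
force: [-0.2, 0.4, 1.3]
grip_width: -0.0001
finger_force: 0.0
```

```bash
for i in 1 2 3; do python3 -m creep '[[[-1,0,0,0.08,0,0,0],[-1,0,0,0,0,0,0],[-1,0,0,0,0,0,0]]]' | egrep 'position|force: \['; done
```

```text
position: [0.5147, 0.1379, 0.235]
force: [0.1, 0.4, -0.2]
position: [0.5148, 0.1379, 0.2343]
force: [-0.0, -0.4, 2.0]
position: [0.5148, 0.138, 0.2335]
force: [-0.1, 0.3, 4.4]
```

```bash
for i in 1 2 3; do python3 -m creep '[[[-1,0,0,0.06,0,0,0],[-1,0,0,0,0,0,0],[-1,0,0,0,0,0,0]]]' | egrep 'position|force: \['; done
```

```text
position: [0.5148, 0.138, 0.2334]
force: [-3.2, -2.4, 18.4]
position: [0.5148, 0.1382, 0.2334]
force: [-7.7, -4.0, 31.4]
position: [0.5147, 0.1382, 0.2333]
force: [-11.0, -4.9, 45.2]
```

Seated firmly (45 N). Next: lift, move to the start position behind the dowel (case +x side), and check flushness by depth on the way.

```bash
python3 -m creep '[[[-1,0,0,-2,0,0,0],[-1,0,0,-5,0,0,0],[-1,-3.7,-0.84,-2,0,0,0],[-1,-3.7,-0.84,0,0,0,0],[-1,-3.72,-0.85,0,0,0,0],[-1,0,0,0,0,0,0],[-1,0,0,0,0,0,0]]]'
python3 - <<'E'
from h import *
f=grab('wrist'); np.save('w5.npy',f,allow_pickle=True); P=cloud(f)
Rm=np.array([[.925,.379],[-.379,.925]]).T; c=np.array([.5142,.1381]); q=(P[...,:2]-c)@Rm
def fit(m):
    p=np.c_[q[m],P[m][:,2]]; A=np.c_[p[:,:2],np.ones(len(p))]; r=np.linalg.lstsq(A,p[:,2],rcond=None)[0]; return len(p),r.round(4)
ok=(P[...,2]>.05)&(P[...,2]<.066)
print('cover',fit(ok&(abs(q[...,0])<.032)&(abs(q[...,1])<.026)))
print('back',fit(ok&(abs(q[...,1])<.085)&(abs(q[...,1])>.036)&(abs(q[...,0])>.03)&(abs(q[...,0])<.06)))
d=(P[...,2]>.088)&(P[...,2]<.1)&(abs(q[...,0]-.085)<.03)&(abs(q[...,1]+.02)<.03); print('dowel',d.sum(),q[d].mean(0) if d.any() else 0)
E
```

```text
clock: 17.48
position: [0.6078, 0.0728, 0.3215]
tool_rot: [3.141, -0.001, 2.755]
force: [-0.0, -0.0, 0.5]
grip_width: -0.0003
finger_force: 0.0
cover (7286, array([0.0009, 0.0046, 0.0599]))
back (6651, array([ 0.0286, -0.0205,  0.0576]))
dowel 0 0
```

The cover is flush and level. Next I lower behind the dowel and push toward case -x.

```bash
python3 -m creep '[[[-1,0,0,3,0,0,0],[-1,0,0,2.5,0,0,0],[-1,0,0,1,0,0,0],[-1,0,0,0.5,0,0,0],[-1,0,0,0,0,0,0]]]'
for i in 1 2; do python3 -m creep '[[[-1,0.5,0,0,0,0,0],[-1,0.5,0,0,0,0,0],[-1,0.5,0,0,0,0,0],[-1,0.5,0,0,0,0,0],[-1,0,0,0,0,0,0]]]'| egrep 'position|force: \['; done
```

```text
clock: 18.15
position: [0.6082, 0.0728, 0.2521]
tool_rot: [3.141, 0.0, 2.755]
force: [0.3, -0.4, 0.9]
grip_width: -0.0001
finger_force: 0.0
position: [0.5893, 0.0805, 0.2519]
force: [-0.4, -0.0, 0.2]
position: [0.5709, 0.088, 0.2518]
force: [1.3, 0.3, 0.6]
```

```bash
python3 -m creep '[[[-1,-0.8,0,0,0,0,0],[-1,0,-2.6,0,0,0,0],[-1,1.5,0,0,0,0,0],[-1,1.5,0,0,0,0,0],[-1,0,0,0,0,0,0]]]'
python3 - <<'E'
from h import *
f=grab('scene'); cv2.imwrite('pics/s6.png',cv2.resize(f['image'][140:270,270:400],(600,600),interpolation=cv2.INTER_CUBIC))
E
```

```text
clock: 20.02
position: [0.5402, 0.0729, 0.2518]
tool_rot: [3.142, -0.0, 2.757]
force: [0.9, 0.2, 0.1]
grip_width: 0.0001
finger_force: 0.0
```

View pics/s6.png

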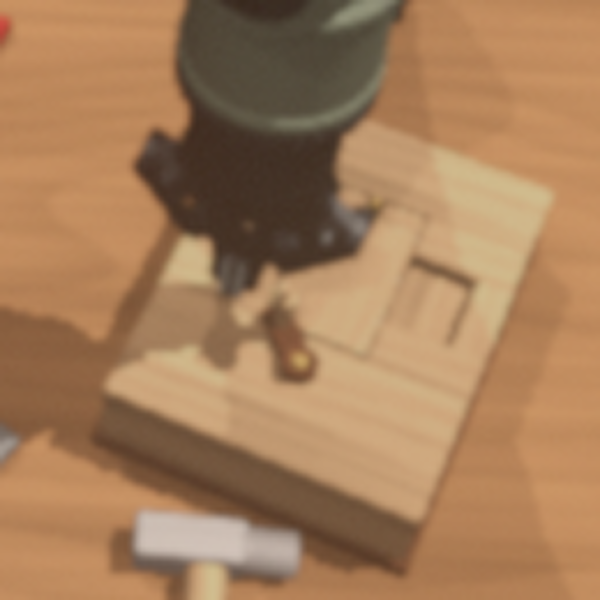

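Scene crop: the pivot is at (298,360), the arm now points up-left over the cover's corner, and the fingers are on its -y side. I push toward +y.

```bash
python3 -m creep '[[[-1,0,0.5,0,0,0,0],[-1,0,0.5,0,0,0,0],[-1,0,0.5,0,0,0,0],[-1,0,0.5,0,0,0,0],[-1,0,0.5,0,0,0,0],[-1,0,0.25,0,0,0,0],[-1,0,0.25,0,0,0,0],[-1,0,0,0,0,0,0],[-1,0,0,0,0,0,0]]]'
python3 -m creep '[[[-1,0,-1,0,0,0,0],[-1,0,-1,0,0,0,0],[-1,0,-1,-1,0,0,0],[-1,-2,0,-5,0,0,0],[-1,-3,0,-5,0,0,0],[-1,-3,0,-3,0,0,0],[-1,0,2,0,0,0,0],[-1,0,1,0,0,0,0],[-1,0,0,0,0,0,0],[-1,0,0,0,0,0,0]]]'
python3 - <<'E'
from h import *
f=grab('wrist'); np.save('w7.npy',f,allow_pickle=True); cv2.imwrite('pics/w7.png',cv2.resize(f['image'],(800,600)))
P=cloud(f); Rm=np.array([[.925,.379],[-.379,.925]]).T; c=np.array([.5142,.1381]); q=(P[...,:2]-c)@Rm
m=(P[...,2]>.05)&(P[...,2]<.066)&(abs(q[...,0])<.03)&(abs(q[...,1])<.026); A=np.c_[q[m],np.ones(m.sum())]; print('cover',np.linalg.lstsq(A,P[m][:,2],rcond=None)[0].round(4))
d=(P[...,2]>.088)&(P[...,2]<.1)&(abs(q[...,0]-.06)<.04)&(abs(q[...,1])<.04); print('dowel',d.sum(),q[d].mean(0))
E
```

```text
clock: 21.2
position: [0.5525, 0.0997, 0.2517]
tool_rot: [3.141, 0.0, 2.755]
force: [0.3, 0.3, 0.0]
grip_width: 0.0001
finger_force: 0.0
clock: 22.45
position: [0.6259, 0.0693, 0.3911]
tool_rot: [-3.141, -0.001, 2.755]
force: [-0.2, -0.2, 0.6]
grip_width: 0.0001
finger_force: 0.0
cover [0.0014 0.0036 0.0599]
dowel 164 [ 0.03263943 -0.03307711]
```

View pics/w7.png

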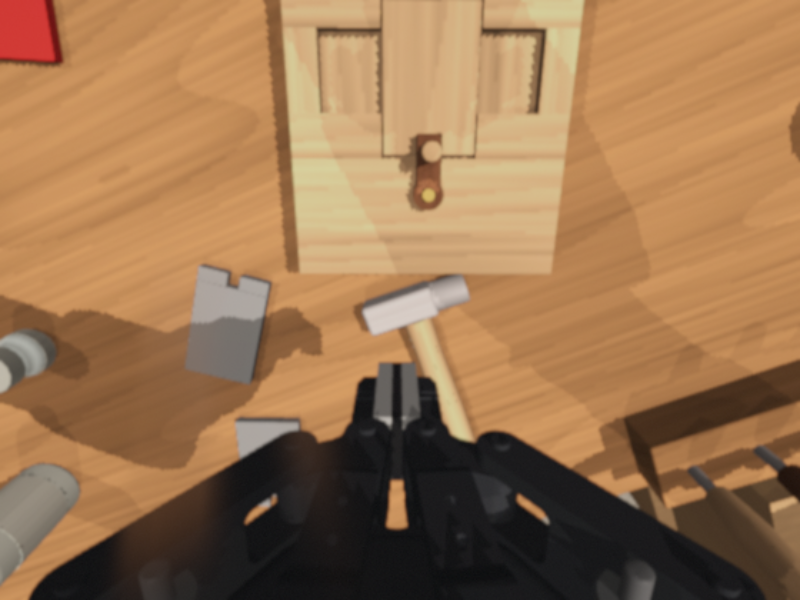

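The button points straight up the picture, from pivot (428,194) to tip (428,135), so it lies across the cover's end at about 0 rad. The cover top is at 59.9 mm and level, and the arm is clear.

```bash
python3 -c "
from workcell import bot; print(bot.job_done())"
```

```text
the job is handed in; nothing more can be done
None
```

The job is handed in at about 22 s of the 61 s: the cover is level and flush with its notch over the pin, the turn-button points straight across its end, and the arm is clear; the hand-in gave no verdict.

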